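# Isolate and pull the blown fuse on a pickle stall

### The arm

A 6-joint arm with a two-finger parallel gripper is mounted at the origin on the work surface. World frame = base frame: x ahead of the robot, y to its left, z up, the work surface at z = 0. Lengths are in m, angles in rad, forces in N, time in s.
With the tool pointing down it reaches from about 0.275 to 0.875 m from the base axis. Payload 12.5 kg.
Tool frame: the origin (TCP) lies on the centre line of the jaws, within the pads' length; the fingertips stand r.finger_overhang ahead of it and the grasp point (between the pads) lies 3 mm ahead of it (r.finger_overhang is the distance from the TCP to the fingertips, in m); z points along the fingers, y is the line along which they close (so a half turn about z gives the same grasp; the last joint's range is limited). The gripper opens to 85 mm and grips with 20 to 120 N. Pads are 22 mm wide; open, the fingers measure 114 mm over their backs; the gripper's body (76 mm by 85 mm) begins 54 mm behind the grasp point. The pads swing forward as they close: fully open they stand 13 mm farther back than shut.
Start: joints at [-1.358, 0.351, 1.652, -0, 1.139, -0.085], TCP at [0.161, -0.526, 0.253] pointing down, gripper open.
Joint ranges: [-2.75, 2.75], [-0.79, 2.1], [0.01, 2.65], [-1.57, 4.71], [0.07, 3.14], [-2.87, 2.87]. Speed limits (rad/s): [2.22, 2.22, 2.79, 3.14, 3.14, 3.14].

### API

Orientations are given as a unit quaternion [x, y, z, w].
In Python, from cell import r, optics gives the robot as it stands. The module is installed in compiled form; this text tells all that it offers. Calls block until the motion is done:
- r.move_to(position, orientation): joint-space move of the TCP to a pose.
- r.move_linear(position, rot=None, vel=0.15): straight line of the TCP; rot=None keeps the orientation; vel is the mean speed in m/s.
- r.set_joints(angles): joint-space move.
- r.set_gripper(opening, squeeze=None): opening from 0.0 (shut) to 1.0 (fully open); squeeze is the grip in N (None keeps the last); returns when the fingers have stopped.
- r.sleep(seconds).
- r.inverse_kinematics(position, orientation): joint angles nearest the present ones, or None.
- optics.get_image(name): name is "side" or "top"; returns a dict with "pixels" (400x640x3 uint8, red, green, blue), "depth" (400x640 float32, m along the optical axis (not along the pixel's ray), 0 where there is no reading), "fx", "fy", "cx", "cy" (pixels), "camera_from_world" (4x4, takes a point from world to camera coordinates). Camera axes: x right, y down, z forward; pixel columns grow to the right and rows downward; lengths in m; the calibration is good to about 2 mm. A picture is of the moment at which its call begins.
A pose or a line that the arm cannot do raises r.PlanningError and nothing moves.
- r.hand_in(): hands the job in; it is judged then, once.
Readings, each from a call of its own:
- r.current_t(): time.
- r.current_q(): joint angles.
- r.current_qvel(): joint speeds.
- r.current_effort(): joint torques, N m.
- r.current_tool_pos(): TCP position.
- r.current_ee_rot(): TCP orientation.
- r.current_contact_force(): force on the tool from outside, world axes, zero at the start.
- r.current_torque(): the same for the moment, N m.
- r.current_opening(): opening from 0.0 (shut) to 1.0 (fully open).
- r.current_finger_force(): force on a finger pad.
Only numpy, scipy, OpenCV 4.12 (cv2) and the standard library are available. Lean on these libraries where they do the work, as an engineer would, in place of code of your own. Each camera call takes 0.05 s, during which the arm holds its last target. There are 200 camera calls.

### The job

A fuse has blown in the stall's fuse box. First turn the red rotary isolator fully to off, then pull out the fuse carrier with the red top and set it down gently on the floor of the blue tray. Leave the isolator off, keep the two green-topped fuses fully plugged in, and do not disturb the jars.

Things in the scene. Friction and masses are not known exactly. Their poses are not given: they have to be found in the camera images.
- fuse_box: Grey fuse box lying fixed on the counter, 130 (x) x 320 (y) x 50 mm high. Origin at the centre of its underside, z up. Three sockets lie in a row along its y axis, open at the top, at x = 0, y = -110, -50 and +10 mm, each holding one fuse carrier. The isolator stands on a 6 mm yellow plate at x = 0, y = +110 mm.
- isolator (a joint): Angle of the red isolator handle, rad. 0 = on (bar along the box's x axis, white pointer to the green dot at +x), 1.57 = off (bar along the box's y axis, pointer to the red dot at +y); seen from above it turns anticlockwise from on to off, against a stop at each end. An over-centre spring (about 0.1 N m) pulls it to the nearer end; it starts on.
- isolator_grip (a point): Point on the isolator's axis at the height to grip, 88 mm above the counter. The handle is a red bar 62 mm long, 16 mm thick and 32 mm high, its top 10 mm above this point and its foot, on a black hub of 48 mm diameter, 22 mm below it. The frame turns with the bar: its x axis runs along the bar towards the white pointer.
- fuse_red: The blown fuse carrier, the one with the red top: about 70 to 130 g, white block 26 (x) x 44 (y) x 42 mm high (top 10 mm red) over a brass tongue 16 x 28 mm and 22 mm long. Origin at the centre of the tongue's lower end, z up; total height 64 mm. Seated, its axes are parallel to the box's, its origin is 28 mm above the counter and the block rests on the box's top.
- fuse_red_grip (a point): Point to grip in the block of the red-topped carrier, 46 mm above its origin, 18 mm below its top. Sprung noses in the socket grip the tongue's waist: it takes about 10 N straight up in the first 5 mm; 10 to 14 mm up they push it on out with up to 10 N, then it is loose (1.5 mm play a side). Carriers stand 16 mm apart along y; the x sides are clear.
- fuse_green1: Good fuse carrier with a green top, same shape and origin as the red one; to stay plugged in.
- fuse_green2: The other good fuse carrier with a green top, same shape and origin; to stay plugged in.
- tray: Open blue tray fixed on the counter, 160 (x) x 170 (y) x 30 mm high, walls and floor 5 mm thick. Origin at the centre of its underside. A small yellow roll of tape (42 mm across, 18 mm high) lies in it near its +x, +y corner (about x = 45 to 55, y = 45 to 55 mm); the rest is empty.
- jar_small: Small jar with green lid, 66 mm across, 90 mm high, beyond the fuse box. Origin at the centre of its underside.
- jar_left: Jar of yellow fruit with red lid at the left side, 100 mm across, 130 mm high. Origin at the centre of its underside.
- jar_right: Jar of green fruit with red lid at the right side, 100 mm across, 130 mm high. Origin at the centre of its underside.
There are look-alikes about, which are no part of the job. Leave any black or purple look-alike of the fuse_green2 alone.

How it is judged:
On the way, in this order (a step that is already met when the one before it is completed fails the run):
1. the isolator is turned off (value of joint isolator above 1.37 rad), for 0.2 s.
2. the red-topped fuse is pulled clear of its socket (z of fuse_red in the frame of fuse_box above 0.055 m), for 0.1 s.
At the end, for the whole second after the job is handed in: the isolator is within 0.2 rad of off; the red-topped carrier lies or stands released and still inside the tray (its grip point within the tray's walls and less than 58 mm above the counter); both green-topped carriers are seated within 4 mm (value of joint isolator above 1.37 rad and x of fuse_red_grip in the frame of tray between -0.075 and 0.075 m and y of fuse_red_grip in the frame of tray between -0.08 and 0.08 m and z of fuse_red_grip in the frame of tray below 0.058 m and linear speed of fuse_red below 0.03 m/s and z of each of fuse_green1, fuse_green2 in the frame of fuse_box below 0.032 m); the robot touches nothing.
It fails at once if the red-topped fuse is pulled while the isolator is not off (value of joint isolator below 1.17 rad and z of fuse_red in the frame of fuse_box above 0.036 m).
It fails at once if a green-topped fuse is pulled more than 6 mm out (z of any of fuse_green1, fuse_green2 in the frame of fuse_box above 0.034 m).
It fails at once if the red-topped fuse is dropped: it falls free of the fingers faster than 0.75 m/s (linear speed of fuse_red above 0.75 m/s and contact force between fuse_red and the fingers below 0.05 N).
It fails at once if one of the three listed jars is moved more than 40 mm or tipped over (distance of any of jar_small, jar_left, jar_right from where it was at the start of the episode above 0.04 m or angle between any of jar_small, jar_left, jar_right's own z axis and vertical above 0.5 rad).
It also fails if it takes over 59 s, if anything falls off the work surface, if the arm or the gripper's body presses on something with over 40 N, if the wrist force passes 120 N, or if a joint passes its speed limit or range.

## Working session

There is one attempt and no reset: what is moved stays moved. The work goes in short steps, each a Python script; the robot and the scene stay as the last script left them, time stands still between calls to the robot, and variables do not carry over. Pictures are saved under pics/ and viewed, at most 10 in all, crops included, and the job is handed in when it is done.

```bash
mkdir -p pics
python3 - <<'E'
from cell import r, optics
import cv2,numpy as np
for n in("top","side"):
    d=optics.get_image(n); cv2.imwrite(f"pics/{n}0.png",d["pixels"][:,:,::-1]); np.savez(f"{n}0.npz",**d)
    print(n,d["fx"],d["cx"],d["cy"],np.round(d["camera_from_world"],3).tolist())
print(r.finger_overhang,r.current_t(),r.current_ee_rot())
E
```

```text
top 418.8656472217274 315.2367397739492 205.31172704889022 [[-0.027, -1.0, -0.004, 0.021], [-0.997, 0.027, -0.073, 0.563], [0.073, 0.002, -0.997, 1.476], [0.0, 0.0, 0.0, 1.0]]
side 468.3500921328707 318.73644802217115 193.3259622125369 [[-0.781, -0.625, -0.005, 0.454], [-0.478, 0.602, -0.639, 0.318], [0.402, -0.497, -0.769, 1.244], [0.0, 0.0, 0.0, 1.0]]
0.022 0.1 [ 9.88934670e-01  1.48350693e-01 -3.12448241e-05 -5.37257181e-04]
```

View pics/top0.png

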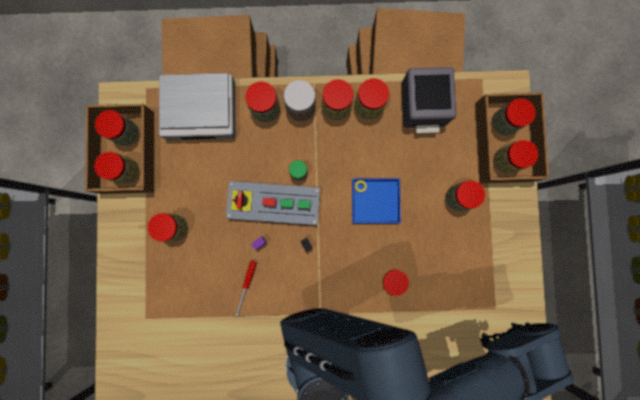

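View pics/side0.png

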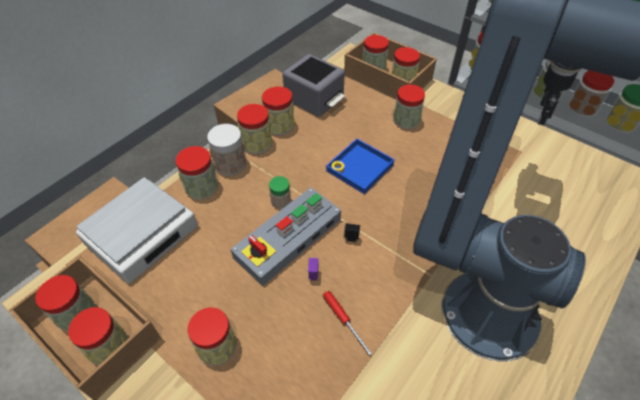

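Top view: the box is at about (273,203), with the isolator at (240,201). The carriers are red (269,202) and green (287,203) and (304,204). The tray is at (376,201) with the tape at (361,186). The side view agrees, with the isolator at (258,246), the red carrier at (285,224) and the greens at (300,213) and (314,202).

What could be mistaken for the red fuse: the isolator bar (240,201), the screwdriver (249,275), the jar lids (396,283), (162,227) and (469,195), and the purple (259,243) and black (307,245) blocks. I choose the red-topped block in the box at (269,202), next to the greens, and will check it in a crop.

```bash
cat > h.py <<'E'
import numpy as np, cv2
def ray(d,uv,z):
    T=d["camera_from_world"];R=T[:3,:3];c=-R.T@T[:3,3]
    v=R.T@np.array([(uv[0]-d["cx"])/d["fx"],(uv[1]-d["cy"])/d["fy"],1.])
    return (c+v*(z-c[2])/v[2])
def blobs(d,lo,hi,box,amin=8):
    hsv=cv2.cvtColor(d["pixels"],cv2.COLOR_RGB2HSV)
    m=cv2.inRange(hsv,lo,hi)
    if lo[0]==0: m|=cv2.inRange(hsv,(172,lo[1],lo[2]),(180,255,255))
    k=np.zeros_like(m);x0,y0,x1,y1=box;k[y0:y1,x0:x1]=m[y0:y1,x0:x1]
    n,l,s,c=cv2.connectedComponentsWithStats(k)
    return [(c[i],s[i],l==i) for i in range(1,n) if s[i,4]>=amin]
E
python3 - <<'E'
from h import *
B={"top":(220,175,330,230),"side":(225,180,350,285)}
ims=[]
for n in("top","side"):
    d=dict(np.load(f"{n}0.npz"));b=B[n]
    x0,y0,x1,y1=b
    ims.append(cv2.resize(d["pixels"][y0:y1,x0:x1,::-1],(625,(y1-y0)*625//(x1-x0)) if n=="top" else (312,262),interpolation=cv2.INTER_CUBIC))
    for nm,lo,hi,z in(("red",(0,130,70),(8,255,255),.092),("green",(50,70,50),(90,255,255),.092),("yellow",(20,130,90),(35,255,255),.056)):
        for c,s,m in blobs(d,lo,hi,b): 
            print(n,nm,c.round(1),s.tolist(),ray(d,c,z).round(4), "z=.098" ,ray(d,c,.098)[:2].round(4),'angle',cv2.minAreaRect(np.argwhere(m)[:,::-1].astype(np.float32)))
    b2=(330,150,420,240) if n=="top" else (315,130,410,200)
    for c,s,m in blobs(d,(105,120,60),(125,255,255),b2,100):
        ct=max(cv2.findContours(m.astype(np.uint8),0,2)[0],key=cv2.contourArea)
        q=cv2.boxPoints(cv2.minAreaRect(ct)); P=np.array([ray(d,p,.03)[:2] for p in q]); print(n,"tray",P.round(3).tolist(),P.mean(0).round(4))
d=dict(np.load("top0.npz"))
T=d["camera_from_world"]
for nm,(u,v) in dict(nearlid=(396,283),smalllid=(298,170),jl=(162,227),jr=(469,195)).items():
    z=d["depth"][v,u];p=np.linalg.inv(T)@[(u-d["cx"])/d["fx"]*z,(v-d["cy"])/d["fx"]*z,z,1];print(nm,p[:3].round(3))
h=max(i.shape[0] for i in ims)
cv2.imwrite("pics/crop.png",np.vstack([ims[0],np.pad(ims[1],((0,0),(0,625-312),(0,0)))])[:600])
# box edges from top: depth-based region at z~.05
v,u=np.mgrid[170:235,215:335];z=d["depth"][170:235,215:335]
pc=np.stack([(u-d["cx"])/d["fx"]*z,(v-d["cy"])/d["fx"]*z,z,np.ones_like(z)],-1)@np.linalg.inv(T).T
m=((pc[...,2]>.035)&(pc[...,2]<.07)).astype(np.uint8)
m=cv2.morphologyEx(m,cv2.MORPH_CLOSE,np.ones((9,9)))
ct=max(cv2.findContours(m,0,2)[0],key=cv2.contourArea)
q=cv2.boxPoints(cv2.minAreaRect(ct))+[215,170];P=np.array([ray(d,p,.05)[:2] for p in q]);print("box",P.round(3).tolist(),P.mean(0))
E
```

```text
top red [239.2 200.5] [236, 192, 7, 16, 73] [0.5814 0.2643 0.092 ] z=.098 [0.5809 0.2632] angle ((239.0, 199.5), (15.0, 6.0), 90.0)
top red [268.8 201.6] [263, 198, 13, 9, 94] [0.5749 0.1636 0.092 ] z=.098 [0.5744 0.1629] angle ((268.8399963378906, 201.61997985839844), (12.303659439086914, 7.778174877166748), 8.130102157592773)
top green [297.7 176.2] [291, 175, 14, 4, 43] [0.6594 0.0632 0.092 ] z=.098 [0.6585 0.0629] angle ((297.5, 176.5), (3.0, 13.0), 90.0)
top green [286.1 202.9] [280, 199, 13, 9, 110] [0.5689 0.1046 0.092 ] z=.098 [0.5684 0.1041] angle ((286.0, 203.0), (8.0, 12.0), 90.0)
top green [303.5 204.1] [297, 200, 14, 9, 109] [0.5633 0.0455 0.092 ] z=.098 [0.5628 0.0453] angle ((303.5, 204.0), (8.0, 13.0), 90.0)
top yellow [234.4 194.1] [232, 190, 6, 9, 37] [0.6075 0.2874 0.056 ] z=.098 [0.603  0.2792] angle ((234.4412078857422, 194.23529052734375), (4.365641117095947, 8.00367546081543), 14.03624439239502)
top yellow [247.2 200.7] [241, 191, 11, 20, 123] [0.5832 0.243  0.056 ] z=.098 [0.5795 0.236 ] angle ((246.14996337890625, 200.5500030517578), (8.973490715026855, 19.32
[... 1224 characters left out ...]
 51.34019470214844)
side yellow [262.9 253.5] [250, 238, 25, 28, 207] [0.571  0.2615 0.056 ] z=.098 [0.5495 0.2785] angle ((259.5575256347656, 252.3628387451172), (21.260292053222656, 23.141733169555664), 41.18592834472656)
side yellow [247.4 250.7] [242, 244, 10, 14, 73] [0.6111 0.2817 0.056 ] z=.098 [0.5881 0.2979] angle ((248.75, 250.25003051757812), (8.485280990600586, 10.60660171508789), 45.0)
side tray [[0.653, -0.123], [0.661, -0.348], [0.487, -0.286], [0.491, -0.078]] [ 0.5734 -0.2084]
nearlid [ 0.282 -0.27   0.024]
smalllid [0.681 0.062 0.089]
jl [0.497 0.514 0.13 ]
jr [ 0.575 -0.504  0.13 ]
box [[0.521, 0.32], [0.713, 0.305], [0.682, -0.017], [0.491, 0.001]] [0.6017094  0.15240317]
```

View pics/crop.png

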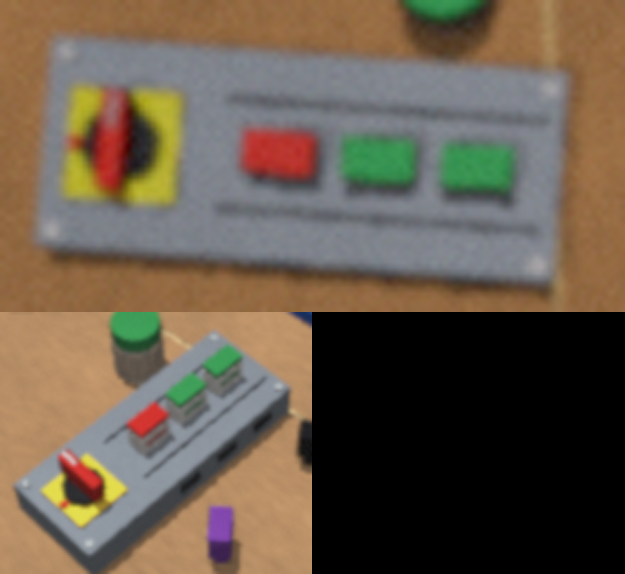

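The crop confirms it: the red-topped white block (crop 280,155) sits between the isolator (115,140, bar along box x) and the two greens. The box yaw is about -0.096, and both views agree to within about 2 mm. Next I check the wrist range and grip the isolator.

```bash
cat >> h.py <<'E'
from scipy.spatial.transform import Rotation as Ro
YAW=-0.096; ISO=np.array([.584,.2638]); RED=np.array([.5753,.1643]); TRAY=np.array([.5735,-.2095])
def down(y): return (Ro.from_euler('z',y)*Ro.from_euler('x',np.pi)).as_quat()
def st(r): print("t",round(r.current_t(),1),"p",r.current_tool_pos().round(4),"F",np.round(r.current_contact_force(),1),"M",np.round(r.current_torque(),2),"op",round(r.current_opening(),3),"ff",np.round(r.current_finger_force(),1),"q6",round(r.current_q()[5],2))
E
python3 - <<'E'
from h import *; from cell import r
best=None
for k in(0,np.pi):
    qs=[r.inverse_kinematics([*ISO,.092],down(YAW+k+a)) for a in(0,np.pi/2)]
    print(k,[None if q is None else np.round(q,2) for q in qs])
    if best is None and all(q is not None for q in qs) and abs((qs[1]-qs[0])[5])<2: best=k
print("best",best)
if best is not None:
    open("k.txt","w").write(str(best))
    r.move_to([*ISO,.22],down(YAW+best)); st(r)
    r.move_linear([*ISO,.092],vel=.1); st(r)
    r.set_gripper(0.,30); st(r)
E
```

```text
0 [array([ 0.35,  0.7 ,  1.52, -0.  ,  0.92,  2.02]), array([ 0.35,  0.7 ,  1.52, -0.  ,  0.92,  0.45])]
3.141592653589793 [array([ 0.35,  0.7 ,  1.52,  0.  ,  0.92, -1.12]), array([ 0.35,  0.7 ,  1.52,  0.  ,  0.92, -2.69])]
best 0
t 3.2 p [0.5843 0.2632 0.2201] F [ 0.3 -0.4 -0.6] M [-0.05  0.03  0.02] op 0.999 ff 0.0 q6 2.02
t 4.7 p [0.5843 0.2639 0.0927] F [-1.1  0.2 -0.1] M [-0.02 -0.02 -0.  ] op 0.997 ff 0.0 q6 2.02
t 5.3 p [0.5841 0.2646 0.0923] F [0.4 4.9 1.3] M [ 0.62  0.05 -0.1 ] op 0.176 ff 33.9 q6 2.02
```

Gripped (opening about 15 mm, 5 N side force). Now I turn it in steps.

Run:
```python
from h import *; from cell import r
for a in(.4,.8,1.2,1.5,1.57):
    r.move_linear([*ISO,.092],down(YAW+a),vel=.1); st(r)
    f=np.linalg.norm(r.current_contact_force())
    if f>50: print("stop");break
```

```text
t 5.8 p [0.5843 0.2633 0.0923] F [ 0.7 -5.1  3.8] M [-1.11 -0.14 -0.09] op 0.177 ff 34.4 q6 1.62
t 6.4 p [0.5849 0.2622 0.0923] F [  4.7 -12.8   3.2] M [-2.22 -0.76 -0.02] op 0.182 ff 34.4 q6 1.22
t 7.0 p [0.586  0.2614 0.0923] F [ 10.1 -18.6  -0.1] M [-2.87 -1.76  0.01] op 0.181 ff 34.1 q6 0.82
t 7.4 p [0.587  0.2611 0.0924] F [ 16.5 -20.3  -3.4] M [-3.13 -2.61  0.03] op 0.181 ff 33.7 q6 0.52
t 7.7 p [0.5872 0.2611 0.0924] F [ 17.8 -20.2  -4.3] M [-3.16 -2.89 -0.02] op 0.182 ff 33.6 q6 0.45
```

Now I release, lift clear, go over the red fuse and look.

Run:
```python
from h import *; from cell import r,optics
r.set_gripper(1.); st(r)
r.move_linear([*ISO,.2],vel=.15)
r.move_linear([.45,.4,.25],vel=.3); st(r)
n="top";d=optics.get_image(n);s=optics.get_image("side")
cv2.imwrite("pics/c2.png",np.hstack([cv2.resize(d["pixels"][170:240,215:335,::-1],(400,233),interpolation=2),cv2.resize(s["pixels"][180:285,225:350,::-1],(400,336),interpolation=2)[:233*1]]))
for x,b in((d,(220,175,330,230)),(s,(225,180,350,285))):
    for c,_,m in blobs(x,(0,130,70),(8,255,255),b): print(c.round(1),ray(x,c,.09).round(4))
```

```text
t 8.3 p [0.584  0.2639 0.092 ] F [0.4 0.1 1.1] M [ 0.   -0.03  0.01] op 0.997 ff 0.0 q6 0.45
t 10.0 p [0.4505 0.3992 0.2492] F [-0.4 -0.6 -0.2] M [-0.02 -0.04 -0.01] op 0.997 ff 0.0 q6 0.75
[241.4 199.4] [0.5851 0.257  0.09  ]
[268.7 201.6] [0.5751 0.1641 0.09  ]
```

View pics/c2.png

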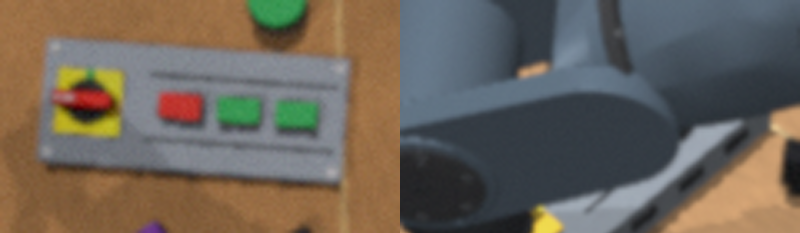

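The isolator is off: the bar (crop 85,100) lies along box y with its pointer at the red dot. All three carriers are still seated. Now I grip the red fuse at (0.5753, 0.1643).

Run:
```python
from h import *; from cell import r
q=down(YAW+np.pi/2)
r.move_linear([*RED,.2],q,vel=.25); r.move_linear([*RED,.079],q,vel=.1); st(r)
r.set_gripper(0.,60); st(r)
```

```text
t 12.7 p [0.5756 0.1644 0.0796] F [-0.7  0.1 -0.6] M [ 0.06  0.04 -0.04] op 1.001 ff 0.0 q6 0.3
t 13.3 p [0.5763 0.1643 0.0795] F [ 4.9 -1.4  1.3] M [-0.09 -0.97 -0.01] op 0.296 ff 59.8 q6 0.3
```

Run:
```python
from h import *; from cell import r
x=.5762
for z in(.083,.088,.098,.115): r.move_linear([x,RED[1],z],vel=.03); st(r)
r.move_linear([x,RED[1],.19],vel=.1); st(r)
P=TRAY+[-.02,-.02]
r.move_linear([*P,.19],down(YAW/2+np.pi/2),vel=.2); st(r)
from cell import optics
d=optics.get_image("top");s=optics.get_image("side")
cv2.imwrite("pics/c3.png",np.hstack([cv2.resize(d["pixels"][150:240,220:420,::-1],(400,180)),cv2.resize(s["pixels"][120:290,230:430,::-1],(400,340))[:180*1]]) if 0 else np.vstack([cv2.resize(d["pixels"][150:240,220:420,::-1],(500,225)),cv2.resize(s["pixels"][120:270,230:430,::-1],(500,375))]))
```

```text
t 13.6 p [0.5766 0.1642 0.0827] F [ 6.1  1.  -6.8] M [-0.02 -1.24 -0.02] op 0.296 ff 61.3 q6 0.3
t 13.9 p [0.5761 0.1642 0.088 ] F [ 1.5 -0.5  0.4] M [-0.22 -0.25  0.07] op 0.294 ff 62.5 q6 0.3
t 14.4 p [0.5761 0.1644 0.0981] F [ 0.8 -0.8  0.1] M [ 0.02 -0.15  0.01] op 0.295 ff 62.4 q6 0.3
t 15.1 p [0.5761 0.1643 0.1149] F [ 0.1 -0.8 -1. ] M [0.01 0.01 0.05] op 0.298 ff 62.3 q6 0.3
t 16.0 p [0.5758 0.1642 0.1893] F [ 0.6  0.3 -0.8] M [ 0.01 -0.02  0.  ] op 0.296 ff 62.3 q6 0.3
t 18.1 p [ 0.5536 -0.2289  0.19  ] F [ 0.1  0.1 -1.6] M [ 0.   -0.01 -0.01] op 0.294 ff 62.4 q6 -0.42
```

View pics/c3.png

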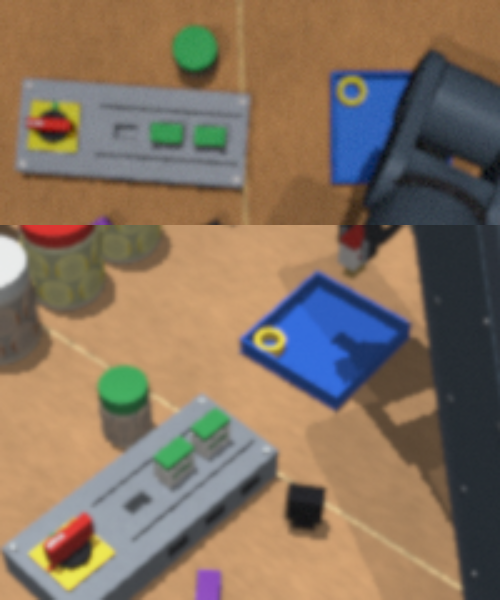

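The red carrier is held over the tray (350,245), its socket is empty (137,502), and the greens are seated with the isolator off. Now I lower it, feeling for the floor.

Run:
```python
from h import *; from cell import r,optics
P=TRAY+[-.02,-.02]
r.move_linear([*P,.064],vel=.1); r.sleep(.3); st(r); f0=r.current_contact_force()[2]
for z in np.arange(.062,.050,-.001):
    r.move_linear([*P,z],vel=.02); 
    if r.current_contact_force()[2]-f0>3: break
st(r)
r.set_gripper(.42); r.sleep(.3); st(r)
r.set_gripper(1.); r.move_linear([*P,.2],vel=.1); r.move_to([.36,-.35,.3],down(YAW/2+np.pi/2)); st(r)
d=optics.get_image("top");s=optics.get_image("side")
cv2.imwrite("pics/c4.png",np.vstack([cv2.resize(d["pixels"][150:240,220:420,::-1],(500,225)),cv2.resize(s["pixels"][120:270,230:430,::-1],(500,375))]))
```

```text
t 19.9 p [ 0.5536 -0.2295  0.0642] F [ 0.1 -0.4 -1.3] M [-0.01 -0.06  0.04] op 0.298 ff 62.3 q6 -0.42
t 21.7 p [ 0.5536 -0.2296  0.0564] F [-1.7  0.4  4.3] M [0.16 0.33 0.03] op 0.297 ff 62.9 q6 -0.42
t 22.2 p [ 0.5535 -0.2295  0.056 ] F [0.6 0.7 0.6] M [0.01 0.1  0.03] op 0.421 ff 0.0 q6 -0.42
t 25.3 p [ 0.3606 -0.3496  0.2995] F [-0.2 -1.5 -0.2] M [ 0.01 -0.05  0.03] op 1.002 ff 0.0 q6 -0.82
```

View pics/c4.png

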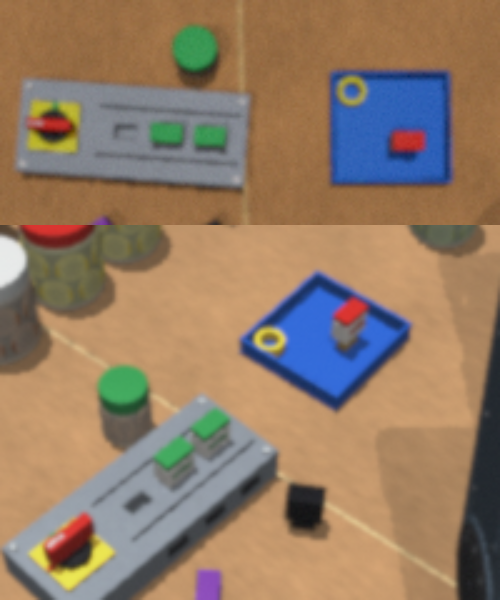

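The red carrier stands in the tray (350,322), the isolator is off and the greens are seated. The arm is clear, so I hand in.

```bash
python3 -c "
from cell import r
print(r.hand_in())"
```

```text
the job is handed in; nothing more can be done
None
```

The job is handed in, no verdict shown: the last picture has the isolator off, the red-topped fuse standing released in the tray and both green-topped fuses still plugged in; I saw no sign of the jars being touched.

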